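Measure the stepped corrosion coupon with the bench calipers

ROBOT

A 6-joint arm with a two-finger parallel gripper is mounted at the origin on the work surface. World frame = base frame: x ahead of the robot, y to its left, z up, the work surface at z = 0. Lengths are in m, angles in rad, forces in N, time in s.
With the tool pointing down it reaches from about 0.3 to 0.85 m from the base axis. Payload 4.2 kg.
Tool frame: the origin (TCP) lies at the very end of the fingers, on their centre line; the grasp point (between the pads) lies env.tcp_to_grasp behind it (env.tcp_to_grasp is the distance from the TCP to the grasp point, in m); z points along the fingers, y is the line along which they close (so a half turn about z gives the same grasp; the last joint's range is limited). The gripper opens to 91 mm and grips with 3 to 60 N. Pads are 32 mm wide; open, the fingers measure 118 mm over their backs; the gripper's body (76 mm by 178 mm) begins 60 mm behind the grasp point.
Start: joints at [1.181, 0.32, 1.565, -0, 1.257, -0.02], TCP at [0.208, 0.536, 0.214] pointing down, gripper open.
Joint ranges: [-3.11, 3.11], [-0.84, 2.01], [0.21, 2.61], [-1.34, 4.49], [0.05, 2.63], [-2.56, 2.56]. Speed limits (rad/s): [2.57, 2.57, 3.14, 3.14, 3.14, 3.14].

INTERFACE

Orientations are given as a unit quaternion [w, x, y, z].
In Python, from rig import read_state, vision, order, env gives the robot as it stands. The module is installed in compiled form; this text tells all that it offers.
- The arm moves only by the tool drive_tool, never from a script. Its argument "increments" is a list of rows, each a list of 2 entries, a list of its own where there are three numbers: the shift along the tool's x, y, z in mm, then the turn about the tool's z in degrees. A call has 1 to 5 rows; each row shifts and turns the commanded pose from where the row before left it, along the tool's axes as they then stand; what a row does not reach is not made up. A row lasts 1/12 s, in which the tool goes at most 41.7 mm and 7.16 degrees, less where a joint would pass 70% of its speed; a pose out of reach is approached as far as the arm can. A call is refused whole if a number of a shift passes 41.7 or a number of a turn 7.16, either way. A call with a gripper value outside its range is refused whole. "grip" is the closure in counts, from 0 (fully open) to 255 (shut), set as the call begins (left out, the last holds). The fingers move at their own pace and stop on an object; "force" is the grip in N (left out, the last holds). Time passes only in rows, so rows that do not move let the fingers close. It gives the time, the measured TCP pose, the force, the opening and the grip force at its end, in the units of the state.
- read_state(): the state, without advancing time (a new reading comes with each control period).
- vision.snapshot(name): name is "side" or "top"; returns a dict with "frame" (420x560x3 uint8, red, green, blue), "depth" (420x560 float32, m along the optical axis (not along the pixel's ray), 0 where there is no reading), "K" (3x3 intrinsics, pixels), "distortion" ([k1, k2, p1, p2, k3] as OpenCV has them; the pictures are not rectified), "pose" (4x4, takes a point from camera to world coordinates). Camera axes: x right, y up, looking along -z (the intrinsics and any distortion apply to the point x, -y, -z); pixel columns grow to the right and rows downward; lengths in m; the calibration is good to about 2 mm. A picture is of the moment at which its call begins.
- order.sign_off(): hands the job in; it is judged then, once.
The state is a dict: "clock": time; "joints": joint angles; "dq": joint speeds; "effort": joint torques, N m; "tcp_pos": TCP position; "eef_rot": TCP orientation; "wrist_force": force on the tool from outside, world axes, zero at the start; "ft_torque": the same for the moment, N m; "width": finger opening in m; "gripper_force": force on a finger pad.
Only numpy, scipy, OpenCV 4.12 (cv2) and the standard library are available. Lean on these libraries where they do the work, as an engineer would, in place of code of your own. Each camera call takes 0.05 s, during which the arm holds its last target. There are 200 camera calls.

TASK

Measure the overall length of the corrosion coupon that has a milled step at one end: take it out of the slotted rack, lay it flat on the work rest of the bench calipers, step upward, lengthwise between the jaws, and let go of it. Then slide the moving jaw gently shut until both jaws bear firmly on the coupon's ends, and leave the coupon held there, square between the jaws, for the reading. Leave the other coupons in the rack and everything else on the bench where it is.

Things in the scene. Friction and masses are not known exactly. Their poses are not given: they have to be found in the camera images.
- stepped_coupon: coupon to measure: steel bar 55 long x 14 wide x 18 high, about 100 g, with a step milled into its top at one end: the last 16 mm are only 12 high. Origin at the centre of the underside; x along the length, stepped end +x; z up. It starts in any of the rack's four slots, its top 2 mm below the rack's top, both ends sticking out 9.5 mm from the rack
- plain_coupon: another steel coupon in the rack, 55 x 14 x 18, no features; origin and axes as the stepped one; to be left in its slot
- grooved_coupon: another steel coupon in the rack, 55 x 14 x 18, with a groove 15 wide and 6 deep across the middle of its top; to be left in its slot
- drilled_coupon: another steel coupon in the rack, 55 x 14 x 18, flat-topped with an 8 mm dark hole near one end; to be left in its slot
- rack: black plastic rack, fixed: block 36 (x) x 134 (y) x 40 high with four open-ended slots along x, 16 wide, centres at y = -45, -15, 15, 45, slot floors 20 above the bench. The walls between are solid, 14 thick: a coupon can be taken only by its two ends. Origin at the centre of the underside
- caliper: digital calipers held in a steel bench stand, fixed to the bench. Origin at the centre of the underside of the base plate, 110 (x) x 250 (y) x 12 high. The beam, 16 wide, its top 40 above the bench, runs along y at x = +30 between two clamps 34 x 26 x 49 high at y = -105 and +104. The jaws stand out from the beam towards -x
- rest_centre (a point): point on the top of the work rest, midway between the fully open jaws, at x = -15, y = -37.5, z = 32 mm in the frame of caliper. The work rest is a flat aluminium block beneath the jaws, from x = -30 to 0 and y = -85 to 0, its top 32 above the bench, 2 below the jaws
- slide (a joint): opening between the jaw faces in m: 0 shut, 0.075 fully open (the slide stops there against the stand's clamp). The slide rubs along the beam with about 3 N and stays where it is left; it starts anywhere from 0.005 to 0.07
- slide_grip (a point): centre of the top of the slide's black display housing, 52 above the bench, 45 mm behind the moving jaw's face; moves with the slide. The housing is 38 wide (caliper x) x 62 long (caliper y) x 20 high, centred here; it may be pinched from above across the 38 mm. A lock screw stands out 7 mm on its +x side, 23 mm from here towards the jaw
- fixed_jaw: the fixed jaw (origin and axes are those of caliper): reaches 55 mm from the beam, from x = 22 to its tip at x = -33; 13 wide (y) at the root, 8 over the last 30 mm, 8 thick, from 34 to 42 above the bench. Its measuring face is the plane y = -75 and looks to +y
- moving_jaw: the sliding jaw, rigid with the slide, same size as the fixed jaw and parallel to it; its face looks to -y and lies at y = -75 mm + opening in the frame of caliper. (Its origin is that of the stand when the jaws are shut and moves along +y with the opening)
- beaker: small glass beaker, 42 across, 55 high, origin at the centre of its underside; bystander
- vial: capped sample vial, 28 across, 48 high, origin at the centre of its underside; bystander near the rack
- stopper: black rubber stopper, 30 across the top, 26 high, origin at the centre of its underside; bystander in front of the calipers
- wash_bottle: white plastic bottle, 60 across, 150 high, origin at the centre of its underside; bystander
- spatula: slim steel lab spatula lying on the bench, 152 long along its own x, 12 wide, 5 high, origin beneath its middle; bystander
- dish: white porcelain dish, 68 across, 22 high, origin at the centre of its underside; bystander
- flask: small conical glass flask, 62 across, 80 high, origin at the centre of its underside; bystander beside the calipers' far clamp
Mind the look-alikes: they are no part of the job. Leave any red look-alike of the stepped_coupon alone.

How it is judged:
By the outcome, as a careful person would: the job done as asked, in the order asked, and still so for the second after the job is handed in, with the robot touching nothing.
It also fails if it takes over 72 s, if anything falls off the work surface, if the arm or the gripper's body presses on something with over 40 N, if the wrist force passes 120 N, or if a joint passes its speed limit or range.

## Working session

There is one attempt and no reset: what is moved stays moved. The work goes in short steps, Python scripts to look and compute and a tool call to move; the robot and the scene stay as the last step left them, time stands still between calls to the robot, and variables do not carry over. Pictures are saved under pics/ and viewed, at most 10 in all, crops included, and the job is handed in when it is done.

Besides the shell and the picture viewer there is one more tool, called as name(argument=value, ...) on one line, values as JSON. drive_tool: Moves the arm, as the interface text tells. Its arguments: {"type":"object","properties":{"increments":{"type":"array"},"grip":{"type":"number"},"force":{"type":"number"}},"required":["increments"]}

```bash
mkdir -p pics; cat > h.py <<'E'
import numpy as np, cv2
from rig import read_state, vision, order, env
def snap(n):
    s=vision.snapshot(n); np.savez(f'/tmp/{n}.npz',**{k:np.array(v) for k,v in s.items()}); return s
def load(n): return dict(np.load(f'/tmp/{n}.npz'))
def ray(s,uv):
    p=cv2.undistortPoints(np.array(uv,float).reshape(-1,1,2),np.array(s['K']),np.array(s['distortion'],float)).reshape(-1,2)
    d=np.c_[p[:,0],-p[:,1],-np.ones(len(p))]; T=np.array(s['pose']); return T[:3,3],d@T[:3,:3].T
def onz(s,uv,z):
    o,d=ray(s,uv); return o+d*((z-o[2])/d[:,2])[:,None]
def cloud(s):
    h,w=s['depth'].shape; u,v=np.meshgrid(np.arange(w),np.arange(h))
    o,d=ray(s,np.c_[u.ravel(),v.ravel()]); return (o+d*s['depth'].reshape(-1,1)).reshape(h,w,3)
E
python3 - <<'E'
from h import *
print(env.tcp_to_grasp, read_state())
for n in('top','side'):
    s=snap(n); print(n,s['K'],s['distortion'],s['pose']); cv2.imwrite(f'pics/{n}0.png',cv2.resize(s['frame'][...,::-1],(800,600),interpolation=cv2.INTER_CUBIC))
E
```

```text
0.0188 {'clock': 0.0, 'joints': array([ 1.18099713e+00,  3.20283963e-01,  1.56567874e+00, -1.40959619e-05,
        1.25737723e+00, -1.99948151e-02]), 'dq': array([ 8.41521973e-04, -1.21189673e-03,  5.97198809e-05,  8.84073487e-04,
       -1.31749809e-03,  5.47068035e-04]), 'effort': array([-1.78258699e-03, -4.12461197e+01, -2.31968951e+01,  7.25391484e-02,
        4.56801255e-02, -1.19858910e-04]), 'tcp_pos': array([0.20763381, 0.53566396, 0.21312495]), 'eef_rot': array([-1.71193434e-04,  1.83848181e-01,  9.82954263e-01, -8.56727228e-04]), 'wrist_force': array([-0.23749331, -0.58604421, -0.29896605]), 'ft_torque': array([-0.00089845,  0.05676294, -0.04386618]), 'gripper_force': 0.0, 'width': 0.0913135682203438}
top [[456.75598397   0.         276.49328552]
 [  0.         456.75598397 201.10462852]
 [  0.           0.           1.        ]] [-0.07340504  0.          0.          0.          0.        ] [[ 2.56439473e-02  9.95050241e-01 -9.60073223e-02  4.52630421e-01]
 [-9.99671135e-01  2.55157361e-02 -2.56308126e-03 -9.24678551e-03]
 [-1.00697125e-04  9.60414764e-02  9.95377328e-01  1.10959115e+00]
 [ 0.00000000e+00  0.00000000e+00  0.00000000e+00  1.00000000e+00]]
side [[404.19906045   0.         281.11494333]
 [  0.         404.19906045 207.26333167]
 [  0.           0.           1.        ]] [-0.01960019  0.          0.          0.          0.        ] [[ 0.9220437   0.24512018 -0.29958558  0.22095981]
 [-0.38696598  0.564443   -0.72915117 -0.77067266]
 [-0.00963069  0.78823867  0.61529428  0.70855176]
 [ 0.          0.          0.          1.        ]]
```

View pics/top0.png

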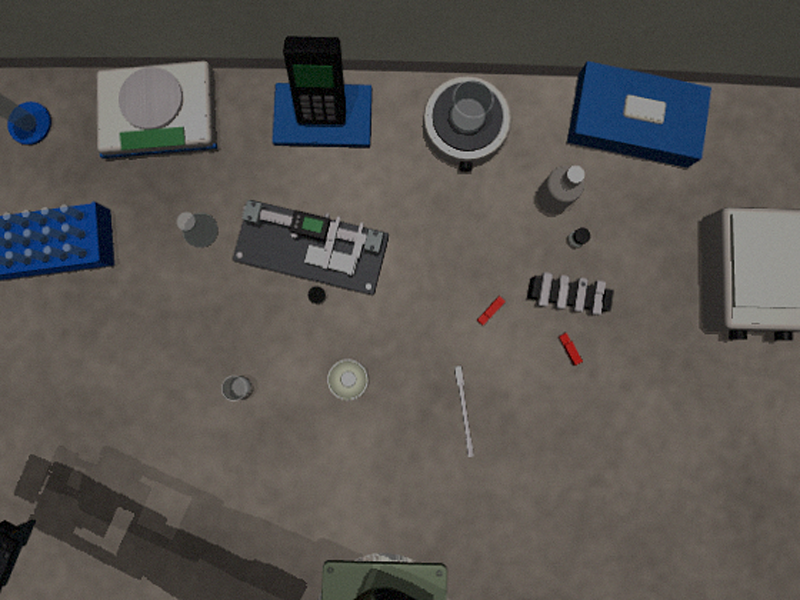

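View pics/side0.png

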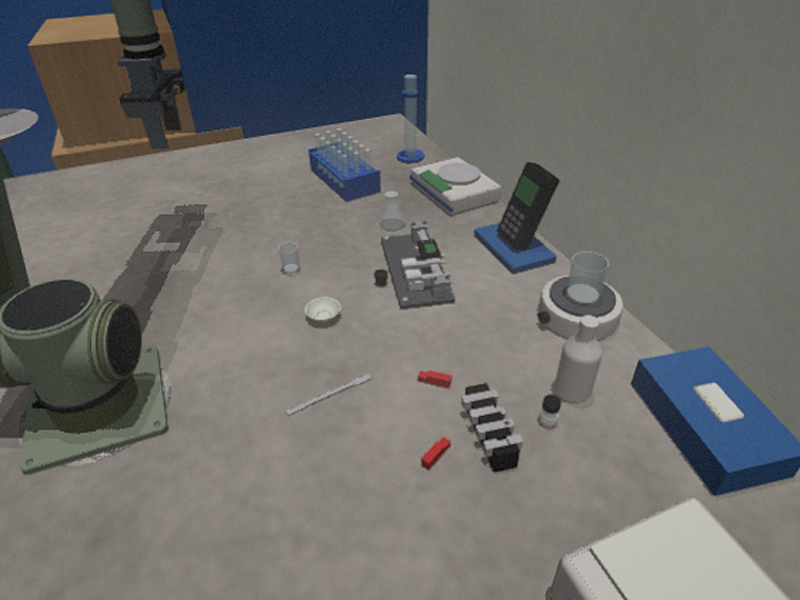

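The top view shows the rack at (570,293) with four coupons, and the calipers at (315,245). Two red decoys lie near the rack. Next I'll zoom in on the rack and calipers.

```bash
python3 - <<'E'
from h import *
t=load('top');s=load('side')
def crop(im,x0,y0,w,h,W,H): return cv2.resize(im[y0:y0+h,x0:x0+w,::-1],(W,H),interpolation=cv2.INTER_NEAREST)
a=np.hstack([crop(t['frame'],365,180,70,52,400,300),crop(s['frame'],315,262,60,72,400,300)])
b=np.hstack([crop(t['frame'],160,135,116,76,400,300),crop(s['frame'],260,150,64,66,400,300)])
cv2.imwrite('pics/z.png',np.vstack([a,b]))
# depth cloud
P=cloud(t); np.save('/tmp/P.npy',P)
c=P[180:232,365:435]; print(np.round(c[5::4,:,2][:,::3]*1000).astype(int))
c=P[135:211,160:276]; print(np.round(c[::6,::4,2]*1000).astype(int))
E
```

```text
[[-3  1  2  0 -1  3  1  3  2 -1  3 -1  1  0  3  0 -2  3  3  0  2 -2  0  2]
 [-3  0 -1  1 -1  0  0  0  1 -1  2  1  1 -3  0 -4  3  0 -3 -3  1  0  2 -1]
 [-4  1  2  1  0 26 39 37  0 32 33 -1  1  1 -2 -1 -4  2  1  0 -1 -2  5 -3]
 [ 1 -2  5 38 41 37 39 32 38 32 35  3 -3 31 43 38  1 21 37  3  2  1  1  2]
 [-1  0 13 41 41 39 36 39 39 39 42 41 40 39 40 38 42 42 38 36  1 -2 -1  1]
 [ 2 -1 25 40 36 36 41 42 40 39 38 37 42 42 38 37 36 37 37 42 39 41  1 -4]
 [ 1 -2 14 21 28 37 35 43 41 38 40 40 41 38 37 38 38 34 35 36 42 41 -3 -3]
 [ 2  0  3  2 34 39 40 -2 35 39 38 32 42 38 34 42 39 39 38 42 41 -1  1  3]
 [-1 -4 -2  2  2 -1  3 -4 -1  3 -3 -2 35 37 40 -1 24 40 39 22 29 -3  2  0]
 [ 1  0  2  1 -2 -1 -2  1 -4 -1 -4 -1  2  2 -2  2  1 -1  4  1  2  1 -2  1]
 [ 2  1 -2  3 -2 -1 -1  3  1  0  0  0 -3  3  1 -3  1  0  0  0  2 -1  0 -2]
 [ 3  2  3 -1 -1  0  0  0 -1  2 -5  3  3 -1  0 -1 -3  1 -3 -1 -2 -3  1  1]]
[[ 1  0 -1  1  5  3  0  4  4 -2  1  1  0  1  2  2 -1  3  0  0  0  1  3 -1
   2  0  4  0 -3]
 [-1 -4  3 -1 52 14 -1  4 -2 -1 -2  0  1  2  2  1 -6 -1  2 -2  1 -2  3  0
   1  1  0  1 -1]
 [-2 -3  1 50 5
[... 297 characters left out ...]
0 33 42 50 51 54 48 43 44 38 40 42 41
  40 47 51 31  0]
 [-1  3  8 13 13 10 10 11 11 11 16 13 14 11 15 11 10 47 42 14  9 12 40 41
  50 47 45 12 -1]
 [-1 12 16 14 10 16 14 11 13 15 11 11 13 11 33 28 32 43 33 31 14 13 43 38
  12 20 36 13 -1]
 [ 6 -3 11  9  9 11 10 11 13 10 10 15 11 15 32 36 32 41 34 33 33 32 44 11
  11 14 14  2 -2]
 [-2 -1  0  0 -2 -5  3  0 10 14  7 12 11 13 10 13 15 13 13 30 33 44 27 12
  13  8  6  1 -1]
 [ 0  0  3 -1  1  1  4 -2 -2 -2 -1 -4 -4  0 13 15 11 15 11 13 13 13 12 11
  14 15 12 -1 -1]
 [ 1 -1  1  3  2  1  0 -5  0 -1 -1 -3  0  0  1 27 -2  6  0  3 12 11 12 12
  18 10 -2  1  1]
 [ 3  2  2 -2  2  4  0  2  1  2 -2 -2 -2 -1 28 26 27  0 -1  6 -3 -2 -3 -1
   0  0 -3 -2 -1]]
```

View pics/z.png

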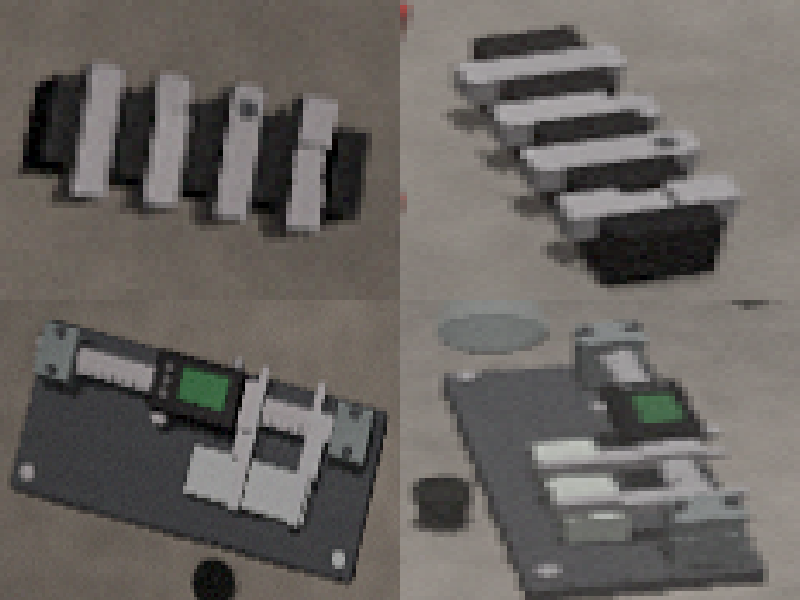

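Slot D (rightmost) shows a mark, and slot C is drilled. A and B look alike, so I'll average the depth to separate step from groove.

```bash
python3 - <<'E'
from h import *
for n in('top','side'):
    L=[snap(n) for _ in range(10)]
    s=L[0]; D=np.stack([l['depth'] for l in L]); s['depth']=np.nanmedian(D,0).astype(np.float32)
    F=np.mean([l['frame'].astype(float) for l in L],0); s['frame']=F.clip(0,255).astype(np.uint8)
    np.savez(f'/tmp/{n}.npz',**{k:np.array(v) for k,v in s.items()})
t=load('top');P=cloud(t);np.save('/tmp/P.npy',P)
S=load('side');np.save('/tmp/PS.npy',cloud(S))
c=P[188:224,368:432,2]*1000
np.set_printoptions(linewidth=400)
print(np.round(c).astype(int)[::1,:])
x=P[140:215,160:280];m=np.abs(x[...,2]-.012)<.004
def show(F,Z,x0,y0,w,h,lo,hi):
    a=cv2.resize(cv2.convertScaleAbs(F[y0:y0+h,x0:x0+w,::-1],alpha=1.4),(400,300),interpolation=cv2.INTER_CUBIC)
    z=((Z[y0:y0+h,x0:x0+w]-lo)/(hi-lo)*255).clip(0,255).astype(np.uint8)
    return np.hstack([a,cv2.applyColorMap(cv2.resize(z,(400,300),interpolation=cv2.INTER_NEAREST),cv2.COLORMAP_JET)])
PS=np.load('/tmp/PS.npy')
cv2.imwrite('pics/z2.png',np.vstack([show(t['frame'],P[...,2],365,180,70,52,.015,.045),show(S['frame'],PS[...,2],315,262,60,72,.015,.045)]))
E
```

```text
[[ 1  1 -1 ...  0  0  0]
 [ 1  1  1 ...  0 -2  1]
 [ 0  0  0 ...  2  1  1]
 ...
 [ 1  0  2 ...  0  1  0]
 [ 1  0  0 ...  1  1  0]
 [ 1  0  0 ...  3  0  1]]
```

View pics/z2.png

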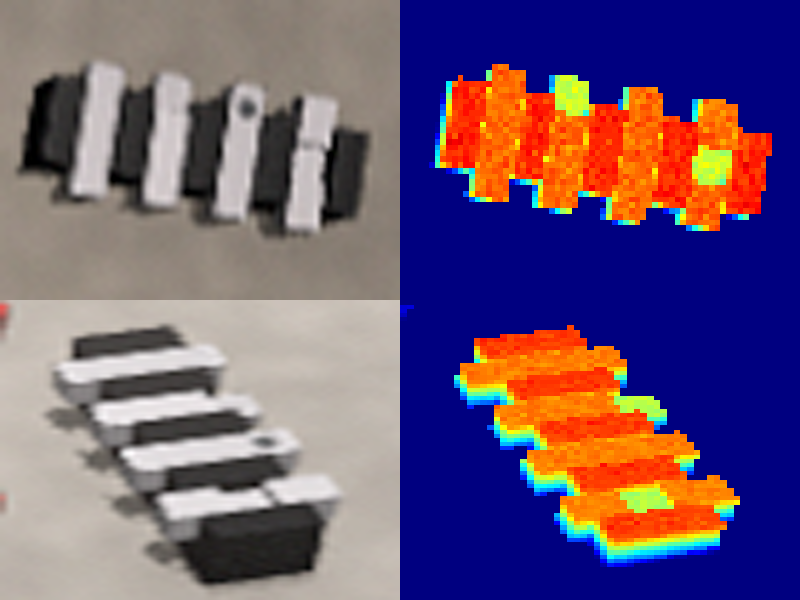

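The depth map settles it. B, the second coupon from the left, is the stepped one, with its step at the far (+x) end. D is the grooved one. Next I'll work out the poses.

```bash
cat > m.py <<'E'
from h import *
t=load('top');P=np.load('/tmp/P.npy');g=t['frame'].astype(int)
Z=P[...,2]
def rect(pts):
    (c,(w,h),a)=cv2.minAreaRect(np.float32(pts*1000)); b=cv2.boxPoints(((c),(w,h),a))
    e=b[1]-b[0]; f=b[2]-b[1]
    if np.linalg.norm(f)>np.linalg.norm(e): e=f
    return np.round(c,1),np.round(sorted((w,h)),1),round(np.degrees(np.arctan2(e[1],e[0])),2)
# coupon B white mask
m=np.zeros(Z.shape,np.uint8);m[180:222,387:401]=1
w=((g.min(2)>105)&(m>0)).astype(np.uint8)
n,l,st,ce=cv2.connectedComponentsWithStats(w); k=1+np.argmax(st[1:,4]); v,u=np.where(l==k)
st_=(v<cv2.boundingRect((l==k).astype(np.uint8))[1]+8)
print('B pix',len(u),u.min(),u.max(),v.min(),v.max())
uv=np.c_[u,v]
p=np.where(Z[v,u][:,None]<.035,onz(t,uv,.032),onz(t,uv,.038))[:,:2]
print('coupon',rect(p), p.mean(0))
# each whole coupon's axis via white masks in rack, z=.038
w=((g.min(2)>105)&(Z>.025)).astype(np.uint8); w[:, :365]=0;w[:,435:]=0;w[:180]=0;w[235:]=0
n,l,st,ce=cv2.connectedComponentsWithStats(w)
for k in range(1,n):
    if st[k,4]>60:
        v,u=np.where(l==k); q=onz(t,np.c_[u,v],.038)[:,:2]; print('wh',st[k],rect(q),q.mean(0)*1000)
# caliper
R=np.zeros(Z.shape,bool);R[130:212,155:280]=1
pl=(R&(Z>.006)).astype(np.uint8); n,l,st,ce=cv2.connectedComponentsWithStats(pl); k=1+np.argmax(st[1:,4])
mm=l==k; print('base',rect(P[mm][:,:2]),st[k])
pb=mm&(abs(Z-.012)<.0035); q=P[pb][:,:2]; print('base z12 only',rect(q))
for nm,(u0,u1,v0,v1) in dict(bottle=(370,412,105,155),vial=(392,416,155,178),stopper=(210,232,198,215),flask=(120,155,140,175),bea=(150,180,255,285)).items():
    s=P[v0:v1,u0:u1].reshape(-1,3); s=s[s[:,2]>.012]; print(nm,np.round(s.min(0)*1000),np.round(s.max(0)*1000),np.round(s.mean(0)*1000))
S=np.load('/tmp/PS.npy'); s=S[220:290,380:425].reshape(-1,3); s=s[s[:,2]>.012];print('bottle side',np.round(s.min(0)*1000),np.round(s.max(0)*1000))
E
python3 m.py
```

```text
B pix 127 390 398 193 215
coupon (array([ 556.9, -284.6]), array([14.6, 54.4]), np.float32(-11.32)) [ 0.557128   -0.28485509]
wh [378 191   9  23 126] (array([ 559.7, -255.8]), array([13.2, 53.8]), np.float32(-8.8)) [ 559.5727735  -255.58901621]
wh [390 193   8  23 125] (array([ 556.2, -284.4]), array([13.8, 53. ]), np.float32(-6.63)) [ 556.56850289 -284.27047773]
wh [403 195   8  23 111] (array([ 553. , -314.6]), array([12.9, 52.5]), np.float32(-9.53)) [ 551.36615609 -314.15886913]
wh [415 197   9  23 117] (array([ 548.8, -344.3]), array([14.2, 52.6]), np.float32(-9.76)) [ 548.85739632 -344.34057571]
base (array([624.7, 139.8]), array([110.9, 248.8]), np.float32(77.6)) [ 163  140  109   67 4604]
base z12 only (array([624.3, 140. ]), array([110.1, 248.4]), np.float32(77.55))
bottle [ 695. -303.   13.] [ 753. -245.  152.] [ 716. -266.   97.]
vial [ 637. -326.   13.] [ 663. -300.   51.] [ 648. -311.   40.]
stopper [528. 104.  13.] [563. 140.  28.] [542. 125.  26.]
flask [623. 306.  12.] [679. 362.  82.] [647. 327.  47.]
bea [365. 229.  12.] [405. 269.  56.] [384. 252.  39.]
bottle side [ 637. -327.   12.] [ 859. -122.  151.]
```

```bash
cat > goal.py <<'E'
# usage: goal.py x y z(mm) tooly_angle_deg -> turn needed, then shift in tool axes after the turn
import sys; from h import *
from scipy.spatial.transform import Rotation as Ro
s=read_state(); a=list(map(float,sys.argv[1:])); R=Ro.from_quat(s['eef_rot'],scalar_first=True).as_matrix()
cur=np.degrees(np.arctan2(R[1,1],R[0,1])); turn=(cur-a[3]+90)%180-90
y=np.radians(cur-turn); ty=np.array([np.cos(y),np.sin(y),0]); tz=np.array([0,0,-1.]); tx=np.cross(ty,tz)
d=np.array(a[:3])-s['tcp_pos']*1000
print('t',round(s['clock'],2),'pos',np.round(s['tcp_pos']*1000,1),'yang',round(cur,2),'tilt',np.round(R[:,2],3),'turn',round(turn,2),'| tool dxyz',np.round([d@tx,d@ty,d@tz],1),'| w',round(s['width']*1000,1),'F',np.round(s['wrist_force'],1),'g',round(s['gripper_force'],1))
E
cat > cal.py <<'E'
from m import *
th=np.radians(-12.42);C=np.array([.6245,.1399]);Rc=np.array([[np.cos(th),-np.sin(th)],[np.sin(th),np.cos(th)]])
def loc(p): return (p-C)@Rc*1000
L=loc(P[...,:2]); 
def rng(n,k):
    q=L[k]; print(n,k.sum(),np.round(np.percentile(q,[2,50,98],axis=0),1).tolist())
inC=R&(l==k if False else True)
z=Z*1000
rng('jaws x<-5 fixed',R&(abs(z-42)<4)&(L[...,0]<0)&(L[...,0]>-40)&(L[...,1]<-70)&(L[...,1]>-100))
for lo in range(-35,0,5):
    k=R&(abs(z-42)<4)&(L[...,0]<lo+5)&(L[...,0]>lo); print(lo,np.round(np.sort(L[k][:,1]),0))
rng('housing z52',R&(abs(z-52)<4.5)&(L[...,0]>0)&(L[...,0]<60)&(L[...,1]>-70)&(L[...,1]<85))
rng('rest',R&(abs(z-32)<4)&(L[...,0]<10)&(L[...,0]>-50)&(L[...,1]>-95)&(L[...,1]<10))
rng('clampA',R&(z>44)&(L[...,1]>85)); rng('clampB',R&(z>44)&(L[...,1]<-85)); rng('beam',R&(abs(z-40)<4)&(L[...,1]>40)&(L[...,1]<85))
E
python3 cal.py | grep -v -e wh -e bottle; python3 goal.py 660 150 150 -12.4
```

```text
B pix 127 390 398 193 215
coupon (array([ 556.9, -284.6]), array([14.6, 54.4]), np.float32(-11.32)) [ 0.557128   -0.28485509]
base (array([624.7, 139.8]), array([110.9, 248.8]), np.float32(77.6)) [ 163  140  109   67 4604]
base z12 only (array([624.3, 140. ]), array([110.1, 248.4]), np.float32(77.55))
vial [ 637. -326.   13.] [ 663. -300.   51.] [ 648. -311.   40.]
stopper [528. 104.  13.] [563. 140.  28.] [542. 125.  26.]
flask [623. 306.  12.] [679. 362.  82.] [647. 327.  47.]
bea [365. 229.  12.] [405. 269.  56.] [384. 252.  39.]
jaws x<-5 fixed 52 [[-32.6, -85.1], [-15.7, -78.9], [-0.5, -74.9]]
-35 [-81. -80. -78. -78. -76. -39. -39. -36. -34.]
-30 [-82. -82. -81. -80. -79. -77. -77. -75. -41. -41. -40. -38. -38. -36.
 -35. -34. -33.]
-25 [-82. -81. -80. -78. -78. -76. -75. -41. -39. -39. -37. -36. -35. -34.]
-20 [-82. -81. -80. -79. -77. -77. -75. -40. -40. -38. -38. -36. -35. -34.
 -33.]
-15 [-82. -81. -80. -78. -78. -76. -75. -41. -39. -39. -37. -36. -35. -34.
 -33.]
-10 [-82. -81. -79. -79. -77. -76. -75. -40. -40. -38. -37. -36. -35. -33.]
-5 [-87. -85. -85. -83. -82. -80. -80. -78. -78. -76. -75. -41. -39. -39.
 -37. -36. -35. -34. -33. -31. -31. -29.]
housing z52 419 [[11.5, -25.7], [29.3, 3.9], [47.8, 33.9]]
rest 358 [[-29.8, -83.1], [-15.4, -42.6], [-0.7, -0.6]]
clampA 148 [[13.7, 92.8], [30.0, 103.7], [46.6, 116.0]]
clampB 161 [[13.4, -117.2], [29.1, -104.9], [45.6, -92.3]]
beam 128 [[22.1, 41.4], [29.7, 62.7], [37.8, 84.4]]
t 1.1 pos [207.8 536.1 214. ] yang 68.81 tilt [ 0.  0. -1.] turn 81.21 | tool dxyz [-280.   524.5   64. ] | w 91.5 F [-0.4 -0.8 -0.4] g 0.0
```

Opening is about 34 mm and slide_grip is at world (654.7, 137.4). Moving there now.

drive_tool(increments=[[[-37.4, -14, 0], 0], [[-37.4, -14, 0], 0], [[-37.4, -14, 0], 0], [[-37.4, -14, 0], 0], [[-37.4, -14, 0], 0]], grip=60, force=15)

```text
clock: 1.52
tcp_pos: [0.3579, 0.402, 0.2141]
eef_rot: [0.0, 0.184, 0.983, 0.0]
wrist_force: [-0.1, 0.6, -0.9]
width: 0.0698
gripper_force: 0.0
```

drive_tool(increments=[[[-37.4, -14, 0], 0], [[-37.4, -14, 0], 0], [[-37.4, -14, 0], 0], [[-37.4, -14, 0], 0], [[-37.4, -14, 0], 0]])

```text
clock: 1.93
tcp_pos: [0.5072, 0.2689, 0.2142]
eef_rot: [0.0, 0.184, 0.983, 0.0]
wrist_force: [0.1, -0.5, -0.6]
width: 0.0696
gripper_force: 0.0
```

drive_tool(increments=[[[-37.4, -14, 0], 0], [[-37.4, -14, 0], 0], [[-37.4, -14, 0], 0], [[-37.4, -14, 0], 0], [[-37.4, -14, 0], 0]])

```text
clock: 2.35
tcp_pos: [0.6563, 0.136, 0.214]
eef_rot: [0.0, 0.184, 0.983, 0.0]
wrist_force: [0.1, 0.6, 0.2]
width: 0.0701
gripper_force: 0.0
```

drive_tool(increments=[[[0, 0, 0], 6.8], [[0, 0, 0], 6.8], [[0, 0, 0], 6.8], [[0, 0, 0], 6.8], [[0, 0, 0], 6.8]])

```text
clock: 2.77
tcp_pos: [0.6551, 0.1373, 0.2137]
eef_rot: [-0.0, 0.466, 0.885, -0.0]
wrist_force: [0.6, -1.3, -0.1]
width: 0.0699
gripper_force: 0.0
```

drive_tool(increments=[[[0, 0, 0], 6.8], [[0, 0, 0], 6.8], [[0, 0, 0], 6.8], [[0, 0, 0], 6.8], [[0, 0, 0], 6.8]])

```text
clock: 3.18
tcp_pos: [0.655, 0.1376, 0.2139]
eef_rot: [-0.0, 0.704, 0.71, -0.0]
wrist_force: [0.4, -0.3, -0.6]
width: 0.0696
gripper_force: 0.0
```

drive_tool(increments=[[[0, 0, 0], 6.6], [[0, 0, 0], 6.6], [[0, 0, 0], 0]])

```text
clock: 3.43
tcp_pos: [0.655, 0.1376, 0.2139]
eef_rot: [-0.0, 0.78, 0.626, -0.0]
wrist_force: [0.5, -0.1, 0.3]
width: 0.0695
gripper_force: 0.0
```

```bash
python3 goal.py 654.7 137.4 37 -12.4
```

```text
t 3.43 pos [655.  137.6 213.9] yang -12.49 tilt [-0.  0. -1.] turn -0.09 | tool dxyz [ -0.3  -0.3 176.9] | w 69.5 F [ 0.5 -0.1  0.3] g 0.0
```

drive_tool(increments=[[[0, 0, 35], 0], [[0, 0, 35], 0], [[0, 0, 35], 0], [[0, 0, 30], 0], [[0, 0, 20], 0]], grip=105)

```text
clock: 3.85
tcp_pos: [0.6531, 0.1372, 0.0554]
eef_rot: [-0.001, 0.778, 0.628, -0.002]
wrist_force: [-0.8, 0.0, -0.2]
width: 0.0536
gripper_force: 0.0
```

drive_tool(increments=[[[0, 0, 12], 0], [[0, 0, 8], 0], [[0, 0, 0], 0]])

```text
clock: 4.1
tcp_pos: [0.6545, 0.1375, 0.0377]
eef_rot: [-0.001, 0.779, 0.627, -0.001]
wrist_force: [-0.8, -0.1, -0.2]
width: 0.0537
gripper_force: 0.0
```

drive_tool(increments=[[[0, 0, 0], 0], [[0, 0, 0], 0], [[0, 0, 0], 0], [[0, 0, 0], 0], [[0, 0, 0], 0]], grip=255, force=15)

```text
clock: 4.52
tcp_pos: [0.6561, 0.1378, 0.0407]
eef_rot: [0.001, 0.779, 0.627, 0.002]
wrist_force: [-1.0, -0.3, 5.3]
width: 0.0377
gripper_force: 15.0
```

```bash
python3 goal.py 663.5 177.4 38 -12.4
```

```text
t 4.52 pos [656.1 137.8  40.7] yang -12.38 tilt [ 0.003  0.001 -1.   ] turn 0.02 | tool dxyz [40.2 -1.3  2.7] | w 37.7 F [-1.  -0.3  5.3] g 15.0
```

drive_tool(increments=[[[6, 0, 0], 0], [[8, 0, 0], 0], [[8, 0, 0], 0], [[8, 0, 0], 0], [[6, 0, 0], 0]])

```text
clock: 4.93
tcp_pos: [0.6637, 0.1725, 0.0407]
eef_rot: [0.001, 0.779, 0.627, 0.001]
wrist_force: [-0.4, -3.0, 6.5]
width: 0.0379
gripper_force: 15.0
```

drive_tool(increments=[[[2, 0, 0], 0], [[0, 0, 0], 0], [[0, 0, 0], 0]])

```text
clock: 5.18
tcp_pos: [0.6642, 0.1751, 0.0407]
eef_rot: [0.001, 0.779, 0.627, 0.001]
wrist_force: [-0.1, -0.3, 6.1]
width: 0.038
gripper_force: 15.0
```

```bash
python3 goal.py 663.5 177.4 38 -12.4
```

```text
t 5.18 pos [664.2 175.1  40.7] yang -12.37 tilt [ 0.003  0.001 -1.   ] turn 0.03 | tool dxyz [ 2.1 -1.2  2.7] | w 38.0 F [-0.1 -0.3  6.1] g 15.0
```

drive_tool(increments=[[[0, 0, 0], 0], [[0, 0, 0], 0], [[0, 0, -10], 0], [[0, 0, -30], 0], [[0, 0, -40], 0]], grip=105)

```text
clock: 5.6
tcp_pos: [0.6606, 0.1741, 0.1163]
eef_rot: [-0.002, 0.779, 0.627, -0.004]
wrist_force: [0.8, -0.2, -0.1]
width: 0.0539
gripper_force: 0.0
```

drive_tool(increments=[[[0, 0, -40], 0], [[-39.4, 0, 0], 0], [[-39.4, 0, 0], 0], [[-39.4, 0, 0], 0], [[-39.4, 0, 0], 0]], grip=0)

```text
clock: 6.02
tcp_pos: [0.6286, 0.0195, 0.1597]
eef_rot: [0.0, 0.779, 0.627, 0.0]
wrist_force: [0.1, -0.7, -0.8]
width: 0.084
gripper_force: 0.0
```

drive_tool(increments=[[[-39.4, 0, 0], 0], [[-39.4, 0, 0], 0], [[-39.4, 0, 0], 0], [[-39.4, 0, 0], 0], [[-39.4, 0, 0], 0]])

```text
clock: 6.43
tcp_pos: [0.5863, -0.1734, 0.1595]
eef_rot: [0.0, 0.779, 0.627, 0.0]
wrist_force: [1.1, -0.8, -0.1]
width: 0.0912
gripper_force: 0.0
```

drive_tool(increments=[[[-39.4, 0, 0], 0], [[-39.4, 0, 0], 0], [[-39.4, 0, 0], 0], [[0, -5.5, 0], -4.6], [[0, 0, 0], 0]])

```text
clock: 6.85
tcp_pos: [0.5548, -0.2878, 0.1591]
eef_rot: [-0.001, 0.754, 0.657, -0.0]
wrist_force: [-0.7, 1.3, -0.2]
width: 0.0911
gripper_force: 0.0
```

```bash
python3 goal.py 556.8 -284.6 8 -7.8; python3 - <<'E'
from h import *
s=snap('side'); t=snap('top')
a=s['frame'][120:330,225:385,::-1]
b=t['frame'][130:240,150:440,::-1]
cv2.imwrite('pics/c1.png',cv2.resize(a,(455,597),interpolation=cv2.INTER_CUBIC))
P=cloud(t);th=np.radians(-12.42);C=np.array([.6245,.1399]);Rc=np.array([[np.cos(th),-np.sin(th)],[np.sin(th),np.cos(th)]])
L=(P[...,:2]-C)@Rc*1000;z=P[...,2]*1000
R=np.zeros(z.shape,bool);R[130:212,155:280]=1
for lo in(-25,-15): print(np.round(np.sort(L[R&(abs(z-42)<4.5)&(L[...,0]<lo+10)&(L[...,0]>lo)][:,1])))
E
```

```text
t 6.85 pos [ 554.8 -287.8  159.1] yang -7.93 tilt [-0.001  0.001 -1.   ] turn -0.13 | tool dxyz [  3.5   1.5 151.1] | w 91.1 F [-0.7  1.3 -0.2] g 0.0
[-82. -82. -81. -80. -80. -79. -79. -78. -77. -77. -77. -76. -75. -75.
  -3.  -2.  -2.  -2.  -1.   0.   0.   1.   2.   2.   3.   3.   5.   5.
   5.   5.]
[-82. -81. -81. -81. -80. -80. -79. -78. -77. -77. -77. -76. -75. -75.
  -3.  -3.  -1.  -1.  -1.   1.   1.   1.   2.   2.   3.   3.   4.   4.
   5.]
```

View pics/c1.png

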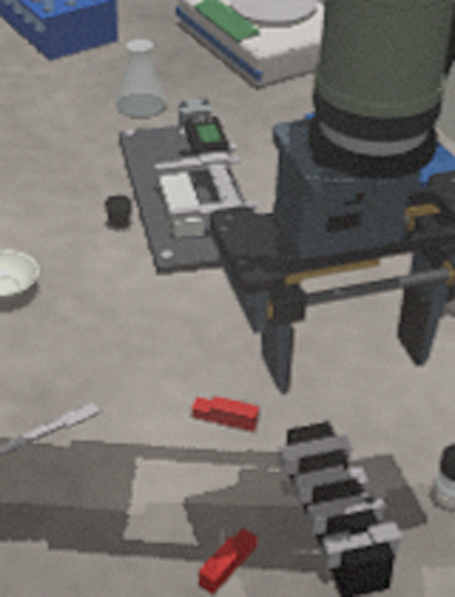

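drive_tool(increments=[[[3.5, 1.5, 20], 0], [[0, 0, 35], 0], [[0, 0, 35], 0], [[0, 0, 15], 0], [[0, 0, 0], 0]], grip=44)

```text
clock: 7.37
tcp_pos: [0.5563, -0.2795, 0.0498]
eef_rot: [-0.004, 0.753, 0.658, -0.001]
wrist_force: [-0.7, 0.5, -0.1]
width: 0.0754
gripper_force: 0.0
```

```bash
python3 goal.py 556.8 -284.6 8 -7.8
```

```text
t 7.37 pos [ 556.3 -279.5   49.8] yang -7.73 tilt [-0.008  0.004 -1.   ] turn 0.07 | tool dxyz [-5.   1.2 41.8] | w 75.4 F [-0.7  0.5 -0.1] g 0.0
```

drive_tool(increments=[[[0, 0, 0], 0], [[0, 0, 0], 0]])

```text
clock: 7.53
tcp_pos: [0.5599, -0.2824, 0.0556]
eef_rot: [0.001, 0.753, 0.658, 0.001]
wrist_force: [-0.0, -0.3, 0.0]
width: 0.0756
gripper_force: 0.0
```

```bash
python3 goal.py 556.8 -284.6 8 -7.8
```

```text
t 7.53 pos [ 559.9 -282.4   55.6] yang -7.74 tilt [ 0.003 -0.001 -1.   ] turn 0.06 | tool dxyz [-2.6 -2.8 47.6] | w 75.6 F [-0.  -0.3  0. ] g 0.0
```

drive_tool(increments=[[[-2, -1.5, 5], 0], [[0, 0, 0], 0], [[0, 0, 0], 0]])

```text
clock: 7.78
tcp_pos: [0.5568, -0.2846, 0.0497]
eef_rot: [0.001, 0.754, 0.657, 0.0]
wrist_force: [0.1, -0.6, 0.3]
width: 0.0757
gripper_force: 0.0
```

```bash
python3 goal.py 556.8 -284.6 8 -7.8
```

```text
t 7.78 pos [ 556.8 -284.6   49.7] yang -7.81 tilt [ 0.001 -0.001 -1.   ] turn -0.01 | tool dxyz [ 0.  -0.  41.7] | w 75.7 F [ 0.1 -0.6  0.3] g 0.0
```

drive_tool(increments=[[[0, 0, 10], 0], [[0, 0, 12], 0], [[0, 0, 12], 0], [[0, 0, 7], 0], [[0, 0, 0], 0]])

```text
clock: 8.2
tcp_pos: [0.5549, -0.2835, 0.005]
eef_rot: [-0.002, 0.754, 0.657, -0.001]
wrist_force: [-0.5, -0.2, 0.2]
width: 0.0753
gripper_force: 0.0
```

drive_tool(increments=[[[0, 0, 0], 0], [[0, 0, 0], 0], [[0, 0, 0], 0], [[0, 0, 0], 0], [[0, 0, 0], 0]], grip=255, force=20)

```text
clock: 8.62
tcp_pos: [0.557, -0.2846, 0.0085]
eef_rot: [0.001, 0.753, 0.657, 0.0]
wrist_force: [0.1, 0.6, 1.6]
width: 0.0548
gripper_force: 20.0
```

```bash
python3 goal.py 556.8 -284.6 8 -7.8
```

```text
t 8.62 pos [ 557.  -284.6    8.5] yang -7.79 tilt [ 0.001 -0.001 -1.   ] turn 0.01 | tool dxyz [-0.  -0.2  0.5] | w 54.8 F [0.1 0.6 1.6] g 20.0
```

drive_tool(increments=[[[0, 0, -5], 0], [[0, 0, -10], 0], [[0, 0, -15], 0], [[0, 0, -25], 0], [[0, 0, -25], 0]])

```text
clock: 9.03
tcp_pos: [0.5561, -0.2842, 0.0891]
eef_rot: [-0.001, 0.753, 0.657, -0.0]
wrist_force: [-0.6, 0.9, -0.5]
width: 0.055
gripper_force: 20.0
```

drive_tool(increments=[[[0, 0, -20], 0], [[20, 1, 0], 0], [[30, 2, 0], 0], [[36, 2, 0], 0], [[36, 2, 0], 0]])

```text
clock: 9.45
tcp_pos: [0.5802, -0.1638, 0.1092]
eef_rot: [0.001, 0.754, 0.657, 0.0]
wrist_force: [0.2, 0.5, -0.2]
width: 0.0547
gripper_force: 20.0
```

drive_tool(increments=[[[36, 2, 0], 0], [[36, 2, 0], 0], [[24, 1, 0], 0], [[10, 0, 0], 0], [[0, 0, 0], -4]])

```text
clock: 9.87
tcp_pos: [0.5997, -0.0578, 0.1088]
eef_rot: [0.0, 0.729, 0.685, 0.0]
wrist_force: [-0.5, -1.5, -0.2]
width: 0.0547
gripper_force: 20.0
```

drive_tool(increments=[[[0, 0, 0], -6.5], [[0, 0, 0], -6.5], [[0, 0, 0], -6.5], [[0, 0, 0], -6.5], [[0, 0, 0], -6.5]])

```text
clock: 10.28
tcp_pos: [0.5993, -0.061, 0.1087]
eef_rot: [0.0, 0.507, 0.862, -0.0]
wrist_force: [-0.3, 0.1, -0.3]
width: 0.0547
gripper_force: 20.0
```

drive_tool(increments=[[[0, 0, 0], -6.5], [[0, 0, 0], -6.5], [[0, 0, 0], -6.5], [[0, 0, 0], -6.5], [[0, 0, 0], -6.5]])

```text
clock: 10.7
tcp_pos: [0.5992, -0.0611, 0.1087]
eef_rot: [0.0, 0.246, 0.969, -0.0]
wrist_force: [0.5, 0.4, -1.8]
width: 0.0547
gripper_force: 20.0
```

drive_tool(increments=[[[0, 0, 0], -6.5], [[0, 0, 0], -6.5], [[0, 0, 0], -3.4], [[0, 0, 0], 0], [[0, 0, 0], 0]])

```text
clock: 11.12
tcp_pos: [0.5993, -0.0608, 0.1085]
eef_rot: [0.0, 0.109, 0.994, -0.0]
wrist_force: [-0.3, 0.1, -1.0]
width: 0.055
gripper_force: 20.0
```

```bash
python3 goal.py 600 -60 10 77.6; python3 - <<'E'
from h import *
s=snap('side')
cv2.imwrite('pics/c2.png',cv2.resize(s['frame'][150:330,225:385,::-1],(530,596),interpolation=cv2.INTER_CUBIC))
E
```

```text
t 11.12 pos [599.3 -60.8 108.5] yang 77.49 tilt [ 0.001 -0.    -1.   ] turn -0.11 | tool dxyz [-0.5  0.9 98.5] | w 55.0 F [-0.3  0.1 -1. ] g 20.0
```

View pics/c2.png

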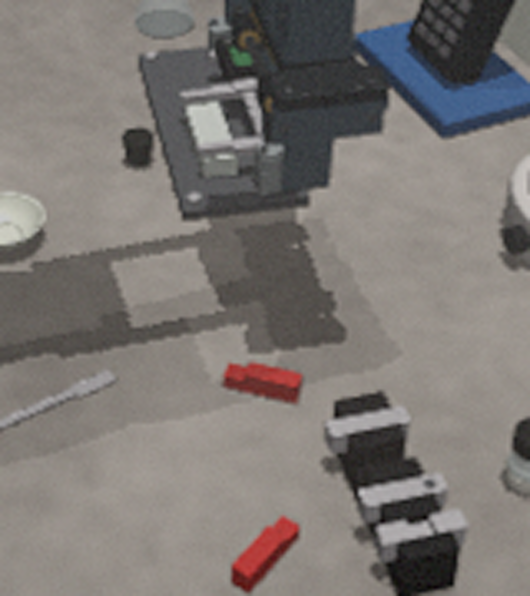

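The coupon is held with its bottom about 11 mm above the fingertips, so the tips would hit the bench before it touched down. I'll put it back in its own slot at the known pose and regrip higher.

drive_tool(increments=[[[0, 0, 0], 6.5], [[0, 0, 0], 6.5], [[0, 0, 0], 6.5], [[0, 0, 0], 6.5], [[0, 0, 0], 6.5]])

```text
clock: 11.58
tcp_pos: [0.5993, -0.0604, 0.1081]
eef_rot: [0.0, 0.385, 0.923, -0.0]
wrist_force: [0.0, -0.3, -1.1]
width: 0.0552
gripper_force: 20.0
```

drive_tool(increments=[[[0, 0, 0], 6.5], [[0, 0, 0], 6.5], [[0, 0, 0], 6.5], [[0, 0, 0], 6.5], [[0, 0, 0], 6.5]])

```text
clock: 12.0
tcp_pos: [0.5993, -0.0604, 0.1082]
eef_rot: [0.0, 0.628, 0.778, 0.0]
wrist_force: [0.8, 0.2, -1.3]
width: 0.0544
gripper_force: 20.0
```

drive_tool(increments=[[[0, 0, 0], 6.5], [[0, 0, 0], 6.5], [[0, 0, 0], 7.1], [[0, 0, 0], 0.2], [[0, 0, 0], 0]])

```text
clock: 12.42
tcp_pos: [0.5993, -0.0603, 0.1081]
eef_rot: [0.0, 0.752, 0.659, 0.0]
wrist_force: [-0.9, -0.4, -0.8]
width: 0.0548
gripper_force: 20.0
```

drive_tool(increments=[[[-25, -1, 0], 0], [[-36, -2, 0], 0], [[-36, -2, 0], 0], [[-36, -2, 0], 0], [[-36, -2, 0], 0]])

```text
clock: 12.83
tcp_pos: [0.5673, -0.2279, 0.1081]
eef_rot: [0.0, 0.752, 0.659, 0.0]
wrist_force: [0.8, -1.0, -0.5]
width: 0.055
gripper_force: 20.0
```

drive_tool(increments=[[[-30, -2, 0], 0], [[-20, -1, 0], 0], [[-6, 0, 0], 0], [[0, 0, 0], 0], [[0, 0, 0], 0]])

```text
clock: 13.25
tcp_pos: [0.5573, -0.281, 0.1078]
eef_rot: [-0.0, 0.753, 0.658, 0.0]
wrist_force: [-0.3, -0.3, 0.0]
width: 0.0546
gripper_force: 20.0
```

```bash
python3 goal.py 557.0 -284.6 9 -7.79
```

```text
t 13.25 pos [ 557.3 -281.   107.8] yang -7.66 tilt [-0.     0.001 -1.   ] turn 0.13 | tool dxyz [-3.6  0.2 98.8] | w 54.6 F [-0.3 -0.3  0. ] g 20.0
```

drive_tool(increments=[[[-3.6, 0, 20], 0.1], [[0, 0, 30], 0], [[0, 0, 18], 0], [[0, 0, 4], 0], [[0, 0, 0], 0]])

```text
clock: 13.67
tcp_pos: [0.5564, -0.2832, 0.0346]
eef_rot: [-0.002, 0.753, 0.658, -0.0]
wrist_force: [0.0, -0.2, -0.6]
width: 0.0549
gripper_force: 20.0
```

drive_tool(increments=[[[0, 0, 0], 0], [[0, 0, 0], 0], [[0, 0, 0], 0]])

```text
clock: 13.92
tcp_pos: [0.558, -0.2852, 0.0375]
eef_rot: [0.001, 0.753, 0.658, 0.001]
wrist_force: [-0.2, 0.0, -0.2]
width: 0.0548
gripper_force: 20.0
```

```bash
python3 goal.py 557.0 -284.6 9 -7.79
```

```text
t 13.92 pos [ 558.  -285.2   37.5] yang -7.75 tilt [ 0.003 -0.001 -1.   ] turn 0.04 | tool dxyz [ 0.5 -1.1 28.5] | w 54.8 F [-0.2  0.  -0.2] g 20.0
```

drive_tool(increments=[[[0.4, -0.6, 2], 0], [[0, 0, 2], 0], [[0, 0, 1], 0], [[0, 0, 0], 0], [[0, 0, 0], 0]])

```text
clock: 14.33
tcp_pos: [0.5562, -0.2846, 0.0308]
eef_rot: [-0.0, 0.754, 0.657, 0.0]
wrist_force: [0.1, -0.8, -1.2]
width: 0.0546
gripper_force: 20.0
```

```bash
python3 goal.py 557.0 -284.6 9 -7.79
```

```text
t 14.33 pos [ 556.2 -284.6   30.8] yang -7.79 tilt [-0.  0. -1.] turn -0.0 | tool dxyz [ 0.1  0.7 21.8] | w 54.6 F [ 0.1 -0.8 -1.2] g 20.0
```

drive_tool(increments=[[[0, 0, 3], 0], [[0, 0, 3], 0], [[0, 0, 3], 0], [[0, 0, 2], 0], [[0, 0, 0], 0]])

```text
clock: 14.75
tcp_pos: [0.5559, -0.2844, 0.0192]
eef_rot: [-0.001, 0.753, 0.657, -0.0]
wrist_force: [0.1, -0.4, -1.5]
width: 0.0548
gripper_force: 20.0
```

drive_tool(increments=[[[0, 0, 3], 0], [[0, 0, 3], 0], [[0, 0, 3], 0], [[0, 0, 1], 0], [[0, 0, 0], 0]])

```text
clock: 15.17
tcp_pos: [0.5561, -0.2845, 0.0095]
eef_rot: [-0.0, 0.753, 0.657, -0.0]
wrist_force: [0.3, -0.3, -1.2]
width: 0.0548
gripper_force: 20.0
```

```bash
python3 goal.py 557.0 -284.6 9 -7.79
```

```text
t 15.17 pos [ 556.1 -284.5    9.5] yang -7.79 tilt [-0.001  0.    -1.   ] turn 0.0 | tool dxyz [-0.   0.9  0.5] | w 54.8 F [ 0.3 -0.3 -1.2] g 20.0
```

drive_tool(increments=[[[0, 0, 0], 0], [[0, 0, 0], 0], [[0, 0, 0], 0], [[0, 0, -5], 0], [[0, 0.8, -5], 0]], grip=44)

```text
clock: 15.58
tcp_pos: [0.557, -0.2847, 0.0202]
eef_rot: [-0.0, 0.754, 0.657, -0.0]
wrist_force: [0.5, 0.5, 1.5]
width: 0.0755
gripper_force: 0.0
```

drive_tool(increments=[[[0, 0, -4], 0], [[0, 0, 0], 0], [[0, 0, 0], 0], [[0, 0, 0], 0]])

```text
clock: 15.92
tcp_pos: [0.5571, -0.2847, 0.024]
eef_rot: [-0.0, 0.754, 0.657, 0.0]
wrist_force: [0.4, -0.1, 0.9]
width: 0.0755
gripper_force: 0.0
```

drive_tool(increments=[[[0, 0, 0], 0], [[0, 0, 0], 0], [[0, 0, 0], 0], [[0, 0, 0], 0], [[0, 0, 0], 0]], grip=255, force=25)

```text
clock: 16.33
tcp_pos: [0.557, -0.2846, 0.0237]
eef_rot: [-0.0, 0.753, 0.657, -0.0]
wrist_force: [-0.2, 0.1, 0.2]
width: 0.0548
gripper_force: 25.0
```

```bash
python3 goal.py 557.0 -284.6 24 -7.79
```

```text
t 16.33 pos [ 557.  -284.6   23.7] yang -7.79 tilt [-0.  0. -1.] turn 0.0 | tool dxyz [ 0.   0.  -0.3] | w 54.8 F [-0.2  0.1  0.2] g 25.0
```

Good. Lift it, carry it over, and turn.

drive_tool(increments=[[[0, 0, -4], 0], [[0, 0, -8], 0], [[0, 0, -15], 0], [[0, 0, -20], 0], [[0, 0, -20], 0]])

```text
clock: 16.75
tcp_pos: [0.5569, -0.2846, 0.092]
eef_rot: [-0.0, 0.753, 0.657, -0.0]
wrist_force: [0.9, 0.5, -0.4]
width: 0.0548
gripper_force: 25.0
```

drive_tool(increments=[[[0, 0, -13], 0], [[20, 1, 0], 0], [[30, 2, 0], 0], [[36, 2, 0], 0], [[36, 2, 0], 0]])

```text
clock: 17.17
tcp_pos: [0.5808, -0.1641, 0.1049]
eef_rot: [0.001, 0.754, 0.657, 0.0]
wrist_force: [1.0, -0.3, -0.8]
width: 0.0549
gripper_force: 25.0
```

drive_tool(increments=[[[36, 2, 0], 0], [[36, 2, 0], 0], [[24, 1, 0], 0], [[10, 0, 0], 0], [[0, 0, 0], -4]])

```text
clock: 17.58
tcp_pos: [0.6004, -0.0581, 0.1046]
eef_rot: [0.0, 0.729, 0.685, 0.0]
wrist_force: [-0.5, 0.1, -0.4]
width: 0.0545
gripper_force: 25.0
```

drive_tool(increments=[[[0, 0, 0], -6.5], [[0, 0, 0], -6.5], [[0, 0, 0], -6.5], [[0, 0, 0], -6.5], [[0, 0, 0], -6.5]])

```text
clock: 18.0
tcp_pos: [0.5999, -0.0613, 0.1045]
eef_rot: [0.0, 0.507, 0.862, -0.0]
wrist_force: [-0.7, 0.2, -1.0]
width: 0.0545
gripper_force: 25.0
```

drive_tool(increments=[[[0, 0, 0], -6.5], [[0, 0, 0], -6.5], [[0, 0, 0], -6.5], [[0, 0, 0], -6.5], [[0, 0, 0], -6.5]])

```text
clock: 18.42
tcp_pos: [0.5999, -0.0613, 0.1045]
eef_rot: [0.0, 0.246, 0.969, -0.0]
wrist_force: [0.5, 0.3, -0.7]
width: 0.0546
gripper_force: 25.0
```

drive_tool(increments=[[[0, 0, 0], -6.5], [[0, 0, 0], -6.5], [[0, 0, 0], -3.4], [[0, 0, 0], 0], [[0, 0, 0], 0]])

```text
clock: 18.83
tcp_pos: [0.5999, -0.0611, 0.1044]
eef_rot: [0.0, 0.109, 0.994, -0.0]
wrist_force: [-0.4, -0.2, -0.6]
width: 0.0543
gripper_force: 25.0
```

drive_tool(increments=[[[0, 0, 20], 0], [[0, 0, 30], 0], [[0, 0, 25], 0], [[0, 0, 8], 0], [[0, 0, 0], 0]])

```text
clock: 19.25
tcp_pos: [0.5982, -0.0605, 0.0189]
eef_rot: [-0.003, 0.108, 0.994, 0.0]
wrist_force: [-0.8, 0.0, -0.1]
width: 0.0549
gripper_force: 25.0
```

drive_tool(increments=[[[0, 0, 0], 0], [[0, 0, 0], 0], [[0, 0, 0], 0]])

```text
clock: 19.5
tcp_pos: [0.6012, -0.0606, 0.0227]
eef_rot: [0.002, 0.108, 0.994, 0.0]
wrist_force: [-0.2, 0.1, -0.9]
width: 0.0544
gripper_force: 25.0
```

```bash
python3 goal.py 600 -60 4 77.6
```

```text
t 19.5 pos [601.2 -60.6  22.7] yang 77.6 tilt [ 0.003 -0.    -1.   ] turn -0.0 | tool dxyz [ 1.4  0.4 18.7] | w 54.4 F [-0.2  0.1 -0.9] g 25.0
```

drive_tool(increments=[[[0, 0, 5], 0], [[0, 0, 5], 0], [[0, 0, 4], 0], [[0, 0, 2], 0], [[0, 0, 0], 0]])

```text
clock: 19.92
tcp_pos: [0.5993, -0.0603, 0.0041]
eef_rot: [-0.001, 0.108, 0.994, 0.0]
wrist_force: [0.5, -0.6, -1.1]
width: 0.0544
gripper_force: 25.0
```

drive_tool(increments=[[[0, 0, 1], 0], [[0, 0, 0.5], 0], [[0, 0, 0.5], 0], [[0, 0, 0], 0]])

```text
clock: 20.25
tcp_pos: [0.6, -0.0604, 0.0037]
eef_rot: [0.0, 0.108, 0.994, 0.0]
wrist_force: [-0.8, -0.0, 5.0]
width: 0.0545
gripper_force: 25.0
```

```bash
python3 goal.py 600 -60 4 77.6
```

```text
t 20.25 pos [600.  -60.4   3.7] yang 77.61 tilt [ 0.  0. -1.] turn 0.01 | tool dxyz [ 0.1  0.4 -0.3] | w 54.5 F [-0.8 -0.   5. ] g 25.0
```

drive_tool(increments=[[[0, 0, 0], 0], [[0, 0, 0], 0], [[0, 0, 0], 0], [[0, 0, -15], 0], [[0, 0, -25], 0]], grip=40)

```text
clock: 20.67
tcp_pos: [0.5977, -0.0602, 0.0405]
eef_rot: [-0.003, 0.108, 0.994, 0.0]
wrist_force: [-0.4, 0.3, 0.5]
width: 0.077
gripper_force: 0.0
```

drive_tool(increments=[[[0, 0, -10], 6.5], [[0, 0, 0], 6.5], [[0, 0, 0], 6.5], [[0, 0, 0], 6.5], [[0, 0, 0], 6.5]], grip=120)

```text
clock: 21.08
tcp_pos: [0.5999, -0.0605, 0.0528]
eef_rot: [0.0, 0.384, 0.923, 0.0]
wrist_force: [0.3, -0.1, 0.2]
width: 0.0491
gripper_force: 0.0
```

drive_tool(increments=[[[0, 0, 0], 6.5], [[0, 0, 0], 6.5], [[0, 0, 0], 6.5], [[0, 0, 0], 6.5], [[0, 0, 0], 6.5]])

```text
clock: 21.5
tcp_pos: [0.5999, -0.0605, 0.0527]
eef_rot: [-0.0, 0.627, 0.779, 0.0]
wrist_force: [-0.2, -0.0, -0.7]
width: 0.0482
gripper_force: 0.0
```

drive_tool(increments=[[[0, 0, 0], 6.5], [[0, 0, 0], 6.5], [[0, 0, 0], 6.5], [[0, 0, 0], 5.5], [[0, 0, 0], 0]])

```text
clock: 21.92
tcp_pos: [0.6, -0.0604, 0.0527]
eef_rot: [-0.0, 0.78, 0.626, 0.0]
wrist_force: [-0.5, 0.3, 0.0]
width: 0.0483
gripper_force: 0.0
```

```bash
python3 goal.py 600 -60.4 3 -12.4; python3 - <<'E'
from h import *
s=snap('side')
cv2.imwrite('pics/c3.png',cv2.resize(s['frame'][150:270,265:385,::-1],(590,590),interpolation=cv2.INTER_CUBIC))
E
```

```text
t 21.92 pos [600.  -60.4  52.7] yang -12.47 tilt [-0.  0. -1.] turn -0.07 | tool dxyz [ 0.   0.  49.7] | w 48.3 F [-0.5  0.3  0. ] g 0.0
```

View pics/c3.png

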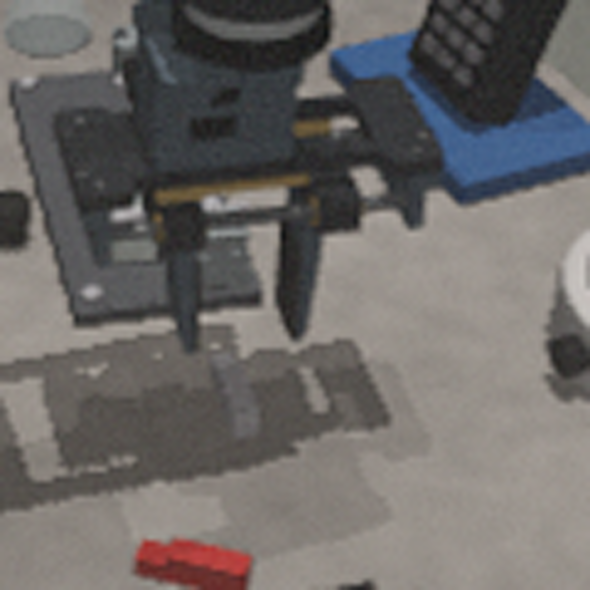

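The coupon lies in the shadow at (237,400), aligned and between the fingers. I'll lower and grip across its width.

drive_tool(increments=[[[0, 0, 15], 0], [[0, 0, 15], 0], [[0, 0, 12], 0], [[0, 0, 5], 0], [[0, 0, 0], 0]])

```text
clock: 22.38
tcp_pos: [0.599, -0.0603, 0.0046]
eef_rot: [-0.001, 0.779, 0.627, -0.001]
wrist_force: [0.0, -0.3, 0.5]
width: 0.0481
gripper_force: 0.0
```

drive_tool(increments=[[[0, 0, 2.7], 0], [[0, 0, 0], 0], [[0, 0, 0], 0]])

```text
clock: 22.63
tcp_pos: [0.6004, -0.0605, 0.0038]
eef_rot: [0.0, 0.779, 0.627, 0.0]
wrist_force: [0.0, 0.2, 0.2]
width: 0.0483
gripper_force: 0.0
```

drive_tool(increments=[[[0, 0, 0], 0], [[0, 0, 0], 0], [[0, 0, 0], 0], [[0, 0, 0], 0], [[0, 0, 0], 0]], grip=255, force=25)

```text
clock: 23.05
tcp_pos: [0.6, -0.0605, 0.0034]
eef_rot: [0.0, 0.779, 0.627, 0.0]
wrist_force: [-0.3, -0.6, -0.2]
width: 0.0178
gripper_force: 0.0
```

```bash
python3 goal.py 601.5 106.5 90 -12.4
```

```text
t 23.05 pos [600.  -60.5   3.4] yang -12.38 tilt [ 0.  0. -1.] turn 0.02 | tool dxyz [163.4 -34.3 -86.6] | w 17.8 F [-0.3 -0.6 -0.2] g 0.0
```

drive_tool(increments=[[[0, 0, 0], 0], [[0, 0, 0], 0], [[0, 0, 0], 0]])

```text
clock: 23.3
tcp_pos: [0.5999, -0.0604, 0.0033]
eef_rot: [-0.0, 0.779, 0.627, 0.0]
wrist_force: [0.4, 0.8, 0.3]
width: 0.0137
gripper_force: 25.0
```

drive_tool(increments=[[[0, 0, -6], 0], [[0, 0, -15], 0], [[0, 0, -25], 0], [[0, 0, -25], 0], [[0, 0, -15], 0]])

```text
clock: 23.72
tcp_pos: [0.6009, -0.0606, 0.092]
eef_rot: [0.001, 0.779, 0.627, 0.001]
wrist_force: [0.1, 0.6, -0.6]
width: 0.014
gripper_force: 25.0
```

drive_tool(increments=[[[20, -5, 0], 0], [[36, -8, 0], 0], [[36, -8, 0], 0], [[36, -8, 0], 0], [[25, -4, 0], 0]])

```text
clock: 24.13
tcp_pos: [0.5999, 0.0989, 0.0896]
eef_rot: [-0.0, 0.779, 0.627, 0.0]
wrist_force: [-0.1, -1.2, -1.4]
width: 0.0137
gripper_force: 25.0
```

drive_tool(increments=[[[10, -1, 0], 0], [[0, 0, 0], 0], [[0, 0, 0], 0], [[0, 0, 0], 0]])

```text
clock: 24.47
tcp_pos: [0.6016, 0.1046, 0.0892]
eef_rot: [0.0, 0.78, 0.626, -0.0]
wrist_force: [0.5, 0.3, -1.6]
width: 0.0138
gripper_force: 25.0
```

```bash
python3 goal.py 601.7 106.0 35.5 -12.42
```

```text
t 24.47 pos [601.6 104.6  89.2] yang -12.44 tilt [-0.    -0.001 -1.   ] turn -0.02 | tool dxyz [ 1.4 -0.2 53.7] | w 13.8 F [ 0.5  0.3 -1.6] g 25.0
```

Next I'll take a top picture of the depth to verify the coupon's location relative to the jaws, while lowering to just above them.

drive_tool(increments=[[[1.4, 0, 12], 0], [[0, 0, 14], 0], [[0, 0, 6], 0], [[0, 0, 0], 0], [[0, 0, 0], 0]])

```text
clock: 24.88
tcp_pos: [0.602, 0.1064, 0.0572]
eef_rot: [-0.0, 0.78, 0.626, -0.0]
wrist_force: [-0.4, -0.2, -0.5]
width: 0.0136
gripper_force: 25.0
```

```bash
python3 goal.py 601.7 106.0 35.5 -12.42; python3 - <<'E'
from h import *
s=snap('side')
cv2.imwrite('pics/c4.png',cv2.resize(s['frame'][140:220,255:345,::-1],(675,600),interpolation=cv2.INTER_CUBIC))
E
```

```text
t 24.88 pos [602.  106.4  57.2] yang -12.47 tilt [-0.001 -0.    -1.   ] turn -0.05 | tool dxyz [-0.4 -0.2 21.7] | w 13.6 F [-0.4 -0.2 -0.5] g 25.0
```

View pics/c4.png

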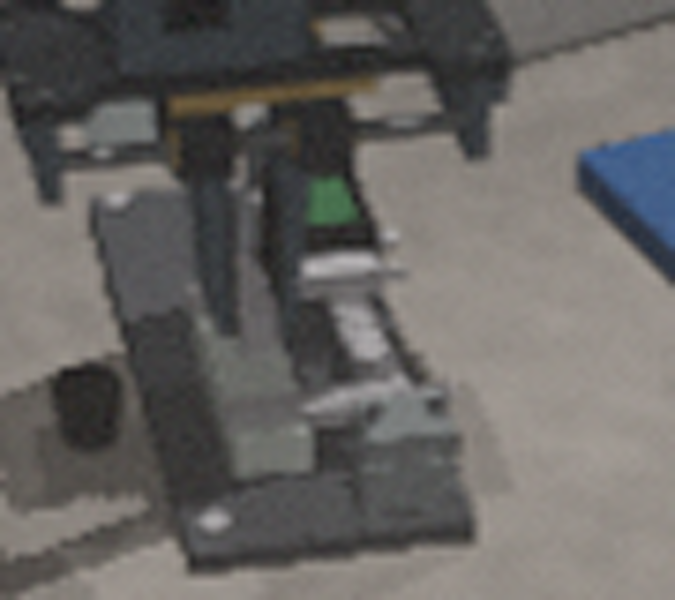

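The coupon is held between the fingers, directly over the rest and clear of both jaws. Lowering slowly.

drive_tool(increments=[[[-0.3, 0, 6], 0], [[0, 0, 6], 0], [[0, 0, 5], 0], [[0, 0, 2], 0], [[0, 0, 0], 0]])

```text
clock: 25.35
tcp_pos: [0.6013, 0.1071, 0.0374]
eef_rot: [-0.0, 0.779, 0.627, -0.001]
wrist_force: [-0.9, 0.3, -1.5]
width: 0.0137
gripper_force: 25.0
```

drive_tool(increments=[[[0, 0, 1], 0], [[0, 0, 0.8], 0], [[0, 0, 0.5], 0], [[0, 0, 0], 0]])

```text
clock: 25.68
tcp_pos: [0.602, 0.1072, 0.036]
eef_rot: [0.0, 0.779, 0.627, 0.0]
wrist_force: [-0.2, 0.9, -1.3]
width: 0.0137
gripper_force: 25.0
```

```bash
python3 goal.py 601.7 106.0 35.5 -12.42
```

```text
t 25.68 pos [602.  107.2  36. ] yang -12.38 tilt [ 0.  0. -1.] turn 0.04 | tool dxyz [-1.2  0.   0.5] | w 13.7 F [-0.2  0.9 -1.3] g 25.0
```

drive_tool(increments=[[[-0.8, 0, 0.5], 0], [[0, 0, 0.5], 0], [[0, 0, 0], 0], [[0, 0, 0], 0]])

```text
clock: 26.02
tcp_pos: [0.6018, 0.1063, 0.0353]
eef_rot: [0.0, 0.779, 0.627, 0.0]
wrist_force: [-0.9, -0.3, 2.1]
width: 0.0136
gripper_force: 25.0
```

```bash
python3 goal.py 601.7 106.0 35.5 -12.42
```

```text
t 26.02 pos [601.8 106.3  35.3] yang -12.39 tilt [ 0.  0. -1.] turn 0.03 | tool dxyz [-0.3 -0.1 -0.2] | w 13.6 F [-0.9 -0.3  2.1] g 25.0
```

drive_tool(increments=[[[0, 0, 0], 0], [[0, 0, 0], 0], [[0, 0, 0], 0], [[0, 0, -8], 0], [[0, 0, -20], 0]], grip=172)

```text
clock: 26.43
tcp_pos: [0.5997, 0.106, 0.061]
eef_rot: [-0.002, 0.779, 0.627, -0.003]
wrist_force: [-0.4, 0.2, 0.9]
width: 0.0295
gripper_force: 0.0
```

drive_tool(increments=[[[0, 0, -40], 0], [[0, 0, -20], 0], [[0, 0, 0], 0], [[0, 0, 0], 0]])

```text
clock: 26.77
tcp_pos: [0.6026, 0.1065, 0.1249]
eef_rot: [0.001, 0.779, 0.627, 0.002]
wrist_force: [-0.8, -1.0, -0.4]
width: 0.0293
gripper_force: 0.0
```

```bash
python3 goal.py 664.2 175.1 39 -12.4
```

```text
t 26.77 pos [602.6 106.5 124.9] yang -12.39 tilt [ 0.004  0.001 -1.   ] turn 0.01 | tool dxyz [80.2 45.4 85.9] | w 29.3 F [-0.8 -1.  -0.4] g 0.0
```

drive_tool(increments=[[[25, 14, 0], 0], [[30, 17, 0], 0], [[18, 11, 0], 0], [[6, 3, 0], 0], [[0, 0, 0], 0]], grip=105)

```text
clock: 27.18
tcp_pos: [0.6624, 0.1748, 0.1209]
eef_rot: [-0.001, 0.779, 0.627, -0.001]
wrist_force: [-0.3, 0.1, 0.6]
width: 0.0535
gripper_force: 0.0
```

drive_tool(increments=[[[0, 0, 0], 0], [[0, 0, 0], 0], [[0, 0, 0], 0]])

```text
clock: 27.43
tcp_pos: [0.6617, 0.1727, 0.1228]
eef_rot: [-0.0, 0.78, 0.626, -0.001]
wrist_force: [-0.9, -0.2, -0.6]
width: 0.0539
gripper_force: 0.0
```

```bash
python3 goal.py 664.2 175.1 39 -12.4; python3 - <<'E'
from h import *
s=snap('side');t=snap('top')
a=cv2.resize(s['frame'][145:215,265:335,::-1],(400,400),interpolation=cv2.INTER_CUBIC)
b=cv2.resize(t['frame'][140:215,190:265,::-1],(400,400),interpolation=cv2.INTER_CUBIC)
cv2.imwrite('pics/c5.png',np.hstack([a,b]))
E
```

```text
t 27.43 pos [661.7 172.7 122.8] yang -12.44 tilt [-0.001 -0.    -1.   ] turn -0.04 | tool dxyz [ 2.8  1.9 83.8] | w 53.9 F [-0.9 -0.2 -0.6] g 0.0
```

View pics/c5.png

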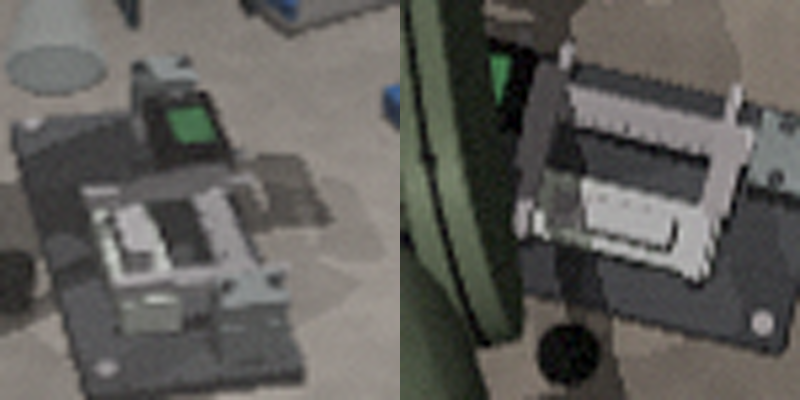

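The coupon sits flat on the rest, parallel to it, with gaps to both jaws and the step towards the moving jaw. Now pinch the slide.

drive_tool(increments=[[[2, 1.2, 20], 0], [[0, 0, 30], 0], [[0, 0, 22], 0], [[0, 0, 10], 0], [[0, 0, 0], 0]])

```text
clock: 27.95
tcp_pos: [0.6622, 0.1747, 0.0384]
eef_rot: [-0.001, 0.779, 0.627, -0.002]
wrist_force: [-0.2, -0.5, -0.9]
width: 0.0535
gripper_force: 0.0
```

drive_tool(increments=[[[0, 0, 2], 0], [[0, 0, 0], 0], [[0, 0, 0], 0]])

```text
clock: 28.2
tcp_pos: [0.6653, 0.1757, 0.0407]
eef_rot: [0.001, 0.779, 0.627, 0.001]
wrist_force: [-0.3, 0.3, 0.1]
width: 0.0539
gripper_force: 0.0
```

```bash
python3 goal.py 664.2 175.1 39 -12.4
```

```text
t 28.2 pos [665.3 175.7  40.7] yang -12.4 tilt [ 0.003  0.001 -1.   ] turn 0.0 | tool dxyz [-0.9 -0.9  1.7] | w 53.9 F [-0.3  0.3  0.1] g 0.0
```

drive_tool(increments=[[[0, 0, 0], 0], [[0, 0, 0], 0], [[0, 0, 0], 0], [[0, 0, 0], 0], [[0, 0, 0], 0]], grip=255, force=25)

```text
clock: 28.62
tcp_pos: [0.6644, 0.1757, 0.0398]
eef_rot: [0.0, 0.779, 0.627, 0.0]
wrist_force: [-1.5, 0.0, 3.3]
width: 0.0379
gripper_force: 25.0
```

drive_tool(increments=[[[-1.5, 0, 0], 0], [[-2, 0, 0], 0], [[-2, 0, 0], 0], [[-1.5, 0, 0], 0], [[-1, 0, 0], 0]])

```text
clock: 29.03
tcp_pos: [0.6628, 0.1685, 0.0397]
eef_rot: [-0.0, 0.779, 0.627, 0.001]
wrist_force: [-1.8, 3.6, 4.7]
width: 0.038
gripper_force: 25.0
```

drive_tool(increments=[[[-1, 0, 0], 0], [[-1, 0, 0], 0], [[-1, 0, 0], 0], [[-1, 0, 0], 0], [[-1, 0, 0], 0]])

```text
clock: 29.45
tcp_pos: [0.6619, 0.1639, 0.0398]
eef_rot: [-0.0, 0.779, 0.627, 0.001]
wrist_force: [-0.7, 4.0, 5.7]
width: 0.0379
gripper_force: 25.0
```

```bash
python3 goal.py 664.2 175.1 39 -12.4
```

```text
t 29.45 pos [661.9 163.9  39.8] yang -12.4 tilt [ 0.001  0.002 -1.   ] turn 0.0 | tool dxyz [11.5 -0.1  0.8] | w 37.9 F [-0.7  4.   5.7] g 25.0
```

Moved 12 mm, with the friction force at 4 N. About 6 mm is left.

drive_tool(increments=[[[-1, 0, 0], 0], [[-1, 0, 0], 0], [[-1, 0, 0], 0], [[-1, 0, 0], 0], [[0, 0, 0], 0]])

```text
clock: 29.87
tcp_pos: [0.6609, 0.1598, 0.0398]
eef_rot: [-0.0, 0.779, 0.627, 0.001]
wrist_force: [-0.6, 3.5, 6.2]
width: 0.038
gripper_force: 25.0
```

drive_tool(increments=[[[-0.5, 0, 0], 0], [[-0.5, 0, 0], 0], [[0, 0, 0], 0]])

```text
clock: 30.12
tcp_pos: [0.6608, 0.1592, 0.0398]
eef_rot: [-0.0, 0.779, 0.627, 0.001]
wrist_force: [-1.3, 5.2, 5.5]
width: 0.0376
gripper_force: 25.0
```

```bash
python3 goal.py 664.2 175.1 39 -12.4
```

```text
t 30.12 pos [660.8 159.2  39.8] yang -12.4 tilt [ 0.002  0.002 -1.   ] turn -0.0 | tool dxyz [16.2 -0.1  0.8] | w 37.6 F [-1.3  5.2  5.5] g 25.0
```

drive_tool(increments=[[[-0.5, 0, 0], 0], [[-0.5, 0, 0], 0], [[0, 0, 0], 0]])

```text
clock: 30.37
tcp_pos: [0.6608, 0.1592, 0.0398]
eef_rot: [-0.001, 0.779, 0.626, 0.002]
wrist_force: [-0.5, 8.0, 4.3]
width: 0.0381
gripper_force: 25.0
```

drive_tool(increments=[[[-0.5, 0, 0], 0], [[-0.5, 0, 0], 0], [[0, 0, 0], 0]])

```text
clock: 30.62
tcp_pos: [0.6608, 0.1591, 0.0398]
eef_rot: [-0.001, 0.78, 0.626, 0.003]
wrist_force: [-0.1, 9.6, 3.6]
width: 0.0378
gripper_force: 25.0
```

drive_tool(increments=[[[-0.7, 0, 0], 0], [[-0.7, 0, 0], 0], [[-0.6, 0, 0], 0], [[0, 0, 0], 0], [[0, 0, 0], 0]])

```text
clock: 31.03
tcp_pos: [0.6608, 0.159, 0.0398]
eef_rot: [-0.002, 0.78, 0.626, 0.004]
wrist_force: [1.4, 14.6, 3.0]
width: 0.0379
gripper_force: 25.0
```

```bash
python3 goal.py 664.2 175.1 39 -12.4
```

```text
t 31.03 pos [660.8 159.   39.8] yang -12.45 tilt [ 0.004  0.008 -1.   ] turn -0.05 | tool dxyz [16.5 -0.1  0.8] | w 37.9 F [ 1.4 14.6  3. ] g 25.0
```

drive_tool(increments=[[[0.8, 0, 0], 0], [[0.7, 0, 0], 0], [[0, 0, 0], 0]])

```text
clock: 31.28
tcp_pos: [0.6608, 0.159, 0.0398]
eef_rot: [-0.001, 0.78, 0.626, 0.003]
wrist_force: [-0.3, 9.0, 3.0]
width: 0.0379
gripper_force: 25.0
```

drive_tool(increments=[[[0, 0, 0], 0], [[0, 0, 0], 0], [[0, 0, 0], 0], [[0, 0, -8], 0], [[0, 0, -20], 0]], grip=105)

```text
clock: 31.7
tcp_pos: [0.6578, 0.154, 0.0642]
eef_rot: [-0.001, 0.779, 0.627, -0.003]
wrist_force: [-0.1, 0.3, -0.4]
width: 0.0539
gripper_force: 0.0
```

drive_tool(increments=[[[10, 0, -35], 0], [[35, 0, -20], 0], [[38, 0, 0], 0], [[38, 0, 0], 0], [[20, 0, 0], 0]])

```text
clock: 32.12
tcp_pos: [0.691, 0.2963, 0.1231]
eef_rot: [0.0, 0.779, 0.627, 0.001]
wrist_force: [0.8, 0.3, -0.8]
width: 0.0537
gripper_force: 0.0
```

```bash
python3 goal.py 664.2 175.1 39 -12.4; python3 - <<'E'
from h import *
s=snap('side');t=snap('top')
a=cv2.resize(s['frame'][145:215,265:335,::-1],(400,400),interpolation=cv2.INTER_CUBIC)
b=cv2.resize(t['frame'][140:215,190:265,::-1],(400,400),interpolation=cv2.INTER_CUBIC)
cv2.imwrite('pics/c6.png',np.hstack([a,b]))
P=cloud(t);th=np.radians(-12.42);C=np.array([.6245,.1399]);Rc=np.array([[np.cos(th),-np.sin(th)],[np.sin(th),np.cos(th)]])
L=(P[...,:2]-C)@Rc*1000;z=P[...,2]*1000
for lo in(-32,-26,-20,-15,-10,-5):
    k=(L[...,0]>lo)&(L[...,0]<lo+5)&(L[...,1]>-90)&(L[...,1]<0)&(z>25)&(z<70); o=np.argsort(L[k][:,1]); print(lo,[(int(round(a)),int(round(b))) for a,b in zip(L[k][o,1],z[k][o])][::2])
E
```

```text
t 32.12 pos [691.  296.3 123.1] yang -12.32 tilt [ 0.003  0.001 -1.   ] turn 0.08 | tool dxyz [-124.1   -0.2   84.1] | w 53.7 F [ 0.8  0.3 -0.8] g 0.0
-32 [(-84, 27), (-83, 46), (-82, 40), (-80, 45), (-77, 38), (-75, 40), (-69, 31), (-67, 31), (-64, 33), (-62, 34), (-57, 33), (-55, 30), (-52, 32), (-47, 32), (-45, 31), (-42, 35), (-39, 34), (-37, 30), (-34, 30), (-30, 33), (-27, 35), (-25, 31), (-20, 31), (-19, 43), (-16, 38), (-13, 41), (-8, 35), (-6, 33), (-3, 35)]
-26 [(-84, 27), (-82, 30), (-80, 41), (-78, 41), (-76, 42), (-74, 49), (-73, 33), (-71, 51), (-69, 49), (-68, 32), (-66, 32), (-64, 50), (-61, 49), (-60, 29), (-58, 35), (-57, 51), (-56, 30), (-54, 33), (-52, 44), (-50, 50), (-49, 33), (-46, 34), (-45, 49), (-42, 53), (-41, 32), (-39, 46), (-37, 49), (-36, 37), (-34, 40), (-32, 44), (-29, 40), (-29, 34), (-26, 36), (-24, 40), (-23, 31), (-21, 29), (-20, 37), (-19, 37), (-17, 42), (-14, 36), (-12, 41), (-8, 29), (-7, 36), (-4, 35), (-2, 36)]
-20 [(-84, 33), (-82, 41), (-81, 42), (-79, 43), (-77, 42), (-74, 42), (-73, 53), (-70, 49), (-68, 50), (-66, 52), (-63, 53), (-60, 
[... 708 characters left out ...]
), (-77, 43), (-75, 40), (-71, 32), (-68, 49), (-63, 31), (-60, 47), (-56, 30), (-51, 52), (-49, 49), (-43, 31), (-41, 32), (-36, 33), (-31, 32), (-27, 34), (-26, 42), (-23, 40), (-20, 38), (-19, 43), (-16, 41), (-14, 40), (-13, 40), (-8, 32), (-7, 30), (-4, 32), (-2, 33)]
-5 [(-87, 42), (-85, 31), (-82, 42), (-81, 44), (-78, 40), (-76, 41), (-72, 30), (-69, 29), (-67, 31), (-65, 29), (-63, 33), (-60, 33), (-58, 31), (-57, 32), (-54, 30), (-52, 33), (-50, 29), (-48, 33), (-45, 31), (-43, 30), (-41, 32), (-38, 35), (-37, 31), (-35, 29), (-33, 33), (-31, 35), (-28, 31), (-25, 33), (-23, 32), (-21, 33), (-19, 43), (-16, 41), (-14, 39), (-12, 40), (-9, 38), (-9, 32), (-5, 30), (-2, 29), (0, 32)]
```

View pics/c6.png

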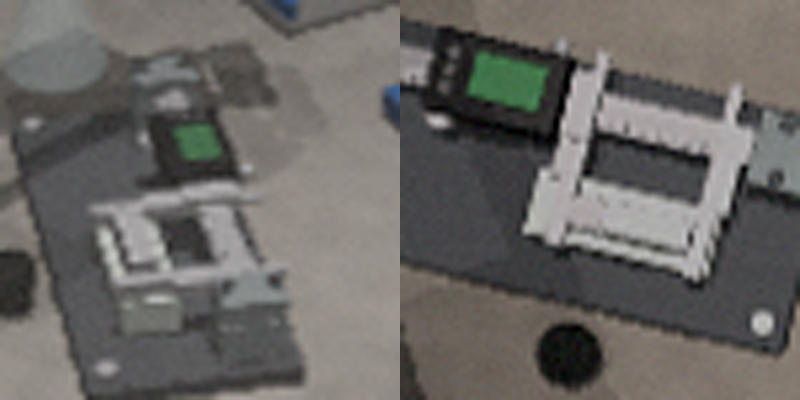

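Both jaws bear on the coupon, which is square and step up. Its depth profile reads 50 mm high for y −75…−36 and 44 mm for −36…−20. The robot is clear, so I'll let it settle and hand in.

drive_tool(increments=[[[0, 0, 0], 0], [[0, 0, 0], 0], [[0, 0, 0], 0], [[0, 0, 0], 0]])

```text
clock: 32.55
tcp_pos: [0.6902, 0.2916, 0.1222]
eef_rot: [0.0, 0.78, 0.626, -0.0]
wrist_force: [0.3, 0.7, -0.2]
width: 0.0538
gripper_force: 0.0
```

```bash
python3 -c "from rig import order; print(order.sign_off())"
```

```text
the job is handed in; nothing more can be done
None
```

The stepped coupon lies step up and square on the work rest, held between the closed jaws; the job was handed in at about 32.6 s with the robot clear, and no verdict was returned.

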